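# Switch off the tested hand lamp and press it into the gift box foam

## Robot

A 6-joint arm with a two-finger parallel gripper is mounted at the origin on the work surface. World frame = base frame: x ahead of the robot, y to its left, z up, the work surface at z = 0. Lengths are in mm, angles in rad, forces in N, time in s.
With the tool pointing down it reaches from about 400 to 925 mm from the base axis. Payload 12.5 kg.
Tool frame: the origin (TCP) lies midway between the tips of the shut fingers; the grasp point (between the pads) lies 19 mm behind it (env.grip_depth is the distance from the TCP to the grasp point, in mm); z points along the fingers, y is the line along which they close (so a half turn about z gives the same grasp; the last joint's range is limited). The gripper opens to 95 mm and grips with 3 to 60 N. Pads are 20 mm wide; open, the fingers measure 119 mm over their backs; the gripper's body (75 mm by 180 mm) begins 59 mm behind the grasp point.
Start: joints at [-1.353, 0.491, 1.559, -0, 1.092, -0.106], TCP at [198.88, -592.531, 214.661] pointing down, gripper open.
Joint ranges: [-3.1, 3.1], [-0.84, 2.19], [0.05, 2.79], [-1.13, 4.28], [0.06, 2.93], [-2.69, 2.69]. Speed limits (rad/s): [2.22, 2.22, 2.79, 3.14, 3.14, 3.14].

## Interface

Orientations are given as [roll, pitch, yaw] about the fixed x, y, z axes, in that order (R = Rz(yaw) Ry(pitch) Rx(roll)).
In Python, from cell import monitor, viewer, order, env gives the robot as it stands.
- The arm moves only by the tool move_arm, never from a script. Its argument "moves" is one flat list of numbers, 4 for each row, row after row: the shift along the tool's x, y, z normalised to -1 to 1, where 1 is 0.15 m, then the turn about the tool's z normalised to -1 to 1, where 1 is pi/2 rad. A call has 1 to 10 rows; each row shifts and turns the commanded pose from where the row before left it, along the tool's axes as they then stand; what a row does not reach is not made up. A row lasts 1/8 s, in which the tool goes at most 62.5 mm and 10.7 degrees, less where a joint would pass 70% of its speed; a pose out of reach is approached as far as the arm can. A call with a number of a shift or a turn outside -1 to 1 is refused whole. A call with a gripper value outside its range is refused whole. "claw" is the finger opening in mm, from 0 to 95.1, set as the call begins (left out, the last holds). The fingers move at their own pace and stop on an object; the grip force is fixed at half the most. Time passes only in rows, so rows that do not move let the fingers close. It gives the time, the measured TCP pose, the force, the opening and the grip force at its end, in the units of the state.
- monitor.state(): the state, without advancing time (a new reading comes with each control period).
- viewer.read_camera(name): name is "side" or "top" or "wrist"; returns the picture (420x560x3 uint8, red, green, blue); there is no depth.
- viewer.camera_info(name): a dict with "K" (3x3 intrinsics, pixels), "camera_from_world" (4x4, takes a point from world to camera coordinates). Camera axes: x right, y down, z forward; pixel columns grow to the right and rows downward; lengths in mm; the calibration is good to about 2 mm. A picture is of the moment at which its call begins: read the wrist's pose just before it. camera_info takes no time and is no camera call; for the wrist camera it gives the pose at the moment of the call.
- order.job_done(): hands the job in; it is judged then, once.
The state is a dict: "t": time; "joints": joint angles; "qvel": joint speeds; "tau": joint torques, N m; "eef_pos": TCP position; "tcp_rot": TCP orientation; "ft_force": force on the tool from outside, world axes, zero at the start; "moment": the same for the moment, N m; "opening": opening from 0.0 (shut) to 1.0 (fully open); "grip_force": force on a finger pad.
Only numpy, scipy, OpenCV 4.12 (cv2) and the standard library are available. Lean on these libraries where they do the work, as an engineer would, in place of code of your own. Each camera call takes 0.05 s, during which the arm holds its last target. There are 200 camera calls.

## Task

This LED hand lamp has just been tested and is still switched on. Switch it off at its rocker and press it, lens up, fully home into its matching cutout in the foam of the open gift box. Leave everything else where it lies.

Things in the scene. Friction and masses are not known exactly. Their poses are not given: they have to be found in the camera images.
- lamp: Paddle-shaped charcoal LED hand lamp, lens up, 140 to 250 g; sizes in mm: 28 thick, 140 long. From above: handle 32 wide (x -70 to +20), then head 46 wide (x +20 to +70). Origin: underside, midway along the length; x from tail to head, y across, z up. Centre of mass near x = +6. Top is flat and free from x = -19 to +18
- lamp_grip (a point): Middle of the handle's plain part, 3 behind the lamp's origin and 14 above its underside; axes as the lamp's. A good place to grip, across y (32 wide)
- lens (a point): Centre of the lens, the pale rectangle (40 x 36) on top of the lamp's head, 45 ahead of the lamp's origin and 28 above its underside; axes as the lamp's
- switch (a joint): The lamp's grey over-centre rocker, 30 long, 20 wide, hinged across the handle's top at lamp x = -36: a shallow V of two wings. 0 = on (as found): head-side wing level, tail-side wing up, its end 7 above the handle's top. 0.4 rad = off: tail-side wing level (1 above the handle's top), head-side wing up. About 4 to 5 N down near the tail end tips it; past half way it snaps over and stays
- switch_push (a point): On top of the rocker's tail-side wing, 11 from its hinge (lamp x about -46), near the end: push straight down here to switch off. 5 above the handle's top when on, 1 above it when off; moves and tilts with the rocker
- giftbox: Open turquoise card gift box, 290 x 200, rim 60 above the table, lid off, heavy, stands firm. Filled with pale grey foam whose top is 50 above the table. Origin: centre of its underside. x along its length, y across; its x is turned up to 0.3 rad either way from the world's +y
- cutout (a point): Middle of the floor of the lamp's paddle-shaped recess, 148 long, 20 deep, floor 30 above the table. Axes as the box's; narrow (handle) end towards -x, wide end towards +x: the lamp's origin belongs here, its x along this x. Springy sides, rounded at the mouth, 1.5 tighter than the lamp each side: it rests on them 11 to 16 above the floor until 6 to 10 N down pushes it home; they then hold it
- slot (a point): Middle of the finger slots, which cross the lamp's recess just where the plain part of the handle (lamp_grip) comes to lie: 42 along x, reaching 50 to either side along y, as deep as the recess; this point is 14 above the floor. Fingers holding the handle can go down in them with it. Seated, the lamp's top stands 8 above the foam. Axes as the box's
- corkscrew: Folded waiter's corkscrew, walnut and steel, 118 x 24 x 14, already in its own recess in the foam, 85 to the side of the lamp's. Origin: centre of its underside. Leave it
- foil_cutter: Black U-shaped foil cutter, 46 x 63 x 22, already in its recess in the foam beyond the tail end of the lamp's. Origin: centre of its underside. Leave it
- jar_a: Jar of nuts with gold-coloured lid, 66 across, 98 tall, loose on the table. Origin: centre of its underside. Leave it
- jar_b: Second jar, the same as the first
- marker: Green marker pen, 136 long, 18 thick, lying on the table. Origin: on the table under its middle. Leave it
- candle_tin: Round aluminium candle tin, 66 across, 44 tall. Origin: centre of its underside. Leave it
There are look-alikes about, which are no part of the job. There is more than one size of the lamp; the job needs the middle-sized.

How it is judged (in metres and radians):
At the end, for the whole second after the job is handed in: The lamp rests on the floor of its cutout (underside within 3 mm of the floor, within 8 mm of the middle, level within 3 degrees, turned within 5 degrees), lens up and head at the wide end, at rest, with its rocker off (over 0.33 rad) (z of lamp in the frame of cutout between -0.003 and 0.003 m and horizontal distance between lamp and cutout below 0.008 m and angle between lamp's own z axis and vertical below 0.05 rad and angle between the x axis of lamp and the x axis of cutout, either way round below 0.08 rad and x of lens in the frame of cutout above 0.03 m and value of joint switch above 0.33 rad and linear speed of lamp below 0.01 m/s); the robot touches nothing.
It fails at once if the corkscrew or the foil cutter is shifted by more than 15 mm (distance of any of corkscrew, foil_cutter from where it was at the start of the episode above 0.015 m).
It fails at once if a jar, the marker or the candle tin is shifted by more than 30 mm or a jar is tipped (distance of any of jar_a, jar_b, marker, candle_tin from where it was at the start of the episode above 0.03 m or angle between any of jar_a, jar_b's own z axis and vertical above 0.5 rad).
It also fails if it takes over 42 s, if anything falls off the work surface, if the arm or the gripper's body presses on something with over 40 N, if the wrist force passes 120 N, or if a joint passes its speed limit or range.

## Working session

There is one attempt and no reset: what is moved stays moved. The work goes in short steps, Python scripts to look and compute and a tool call to move; the robot and the scene stay as the last step left them, time stands still between calls to the robot, and variables do not carry over. Pictures are saved under pics/ and viewed, at most 10 in all, crops included, and the job is handed in when it is done.

Besides the shell and the picture viewer there is one more tool, called as a command line: name --argument value ..., lists and objects as JSON in quotes. move_arm: Moves the arm, as the interface text tells. Scaled input: -1 to 1 covers 0.15 m each way for a shift and pi/2 rad each way for a turn. Its arguments: {"type":"object","properties":{"moves":{"type":"array"},"claw":{"type":"number"}},"required":["moves"]}

```bash
mkdir -p pics; cat > h.py <<'E'
import numpy as np, cv2
from cell import monitor, viewer, order, env
def ray(cam,px,info=None):
    i=info or viewer.camera_info(cam);K=np.array(i["K"]);T=np.array(i["camera_from_world"])
    R,t=T[:3,:3],T[:3,3];o=-R.T@t;d=R.T@np.linalg.solve(K,[px[0],px[1],1.]);return o,d/np.linalg.norm(d)
def atz(cam,px,z,info=None):
    o,d=ray(cam,px,info);return o+d*(z-o[2])/d[2]
def tri(rs):
    A=sum(np.eye(3)-np.outer(d,d) for o,d in rs);b=sum((np.eye(3)-np.outer(d,d))@o for o,d in rs)
    p=np.linalg.solve(A,b);return p,[np.linalg.norm((np.eye(3)-np.outer(d,d))@(p-o)) for o,d in rs]
def proj(cam,p,info=None):
    i=info or viewer.camera_info(cam);T=np.array(i["camera_from_world"]);c=T[:3,:3]@p+T[:3,3];q=np.array(i["K"])@c;return q[:2]/q[2]
E
python3 - <<'E'
from h import *
for c in("top","side"):
    im=viewer.read_camera(c);cv2.imwrite(f"pics/{c}0.png",im[:,:,::-1]);i=viewer.camera_info(c);print(c,np.round(i["K"],1).tolist(),np.round(i["camera_from_world"],3).tolist())
print(monitor.state())
E
```

```text
top [[491.5, 0.0, 276.5], [0.0, 491.5, 208.2], [0.0, 0.0, 1.0]] [[0.004, -1.0, 0.01, -28.494], [-0.985, -0.006, -0.174, 472.099], [0.174, -0.009, -0.985, 1191.973], [0.0, 0.0, 0.0, 1.0]]
side [[459.6, 0.0, 279.5], [0.0, 459.6, 211.4], [0.0, 0.0, 1.0]] [[0.959, -0.282, 0.005, -477.806], [-0.15, -0.526, -0.837, 100.838], [0.238, 0.802, -0.547, 1238.482], [0.0, 0.0, 0.0, 1.0]]
{'t': 0.1, 'joints': array([-1.35259523e+00,  4.91491824e-01,  1.55937969e+00,  8.48931965e-06,
        1.09168672e+00, -1.05607135e-01]), 'qvel': array([ 0.0010337 , -0.00240693, -0.00169518, -0.00054198, -0.00157539,
       -0.0006808 ]), 'tau': array([ 4.16965588e-03, -6.13621545e+01, -2.58605468e+01,  6.94173295e-02,
        4.70330066e-02, -4.03465754e-05]), 'eef_pos': array([ 198.83625003, -592.30969634,  214.12784925]), 'tcp_rot': array([-3.14063324e+00, -1.09270730e-04,  3.23804260e-01]), 'ft_force': array([-0.79747067,  0.79692552,  0.41191557]), 'moment': array([0.0568173 , 0.00869384, 0.01189814]), 'grip_force': 0.0, 'opening': 1.001465911863927}
```

View pics/top0.png

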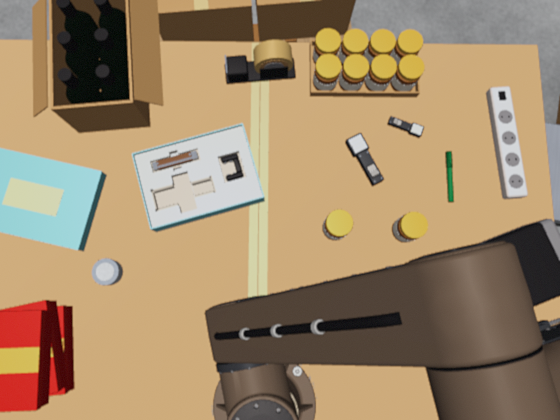

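View pics/side0.png

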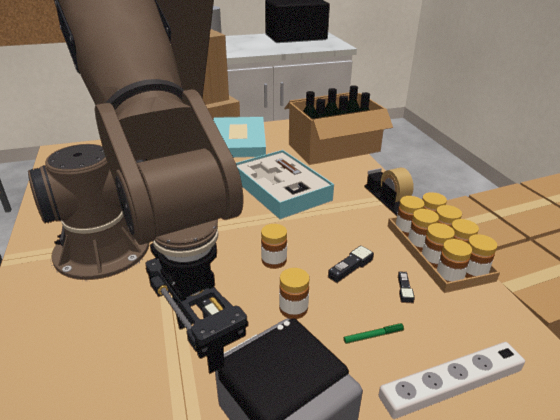

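```bash
python3 - <<'E'
from h import *
t=cv2.imread("pics/top0.png");s=cv2.imread("pics/side0.png")
z=lambda im,x0,y0,x1,y1,f:cv2.resize(im[y0:y1,x0:x1],None,fx=f,fy=f,interpolation=cv2.INTER_CUBIC)
a=z(t,335,105,435,195,4);b=z(s,320,235,420,310,4)
c=z(t,125,120,270,235,4);
C=np.zeros((600,800,3),np.uint8)
a=z(t,340,125,390,190,6) # 300x390
b=z(s,322,240,382,285,6) #360x270
C[:390,:300]=a;C[:270,310:670]=b
cc=z(s,230,145,335,215,4.6);C[275:275+cc.shape[0],310:310+cc.shape[1]]=cc
cv2.imwrite("pics/c1.png",C)
c=z(t,125,118,270,235,5);cv2.imwrite("pics/c2.png",c)
E
```

```text
(no output)
```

View pics/c1.png

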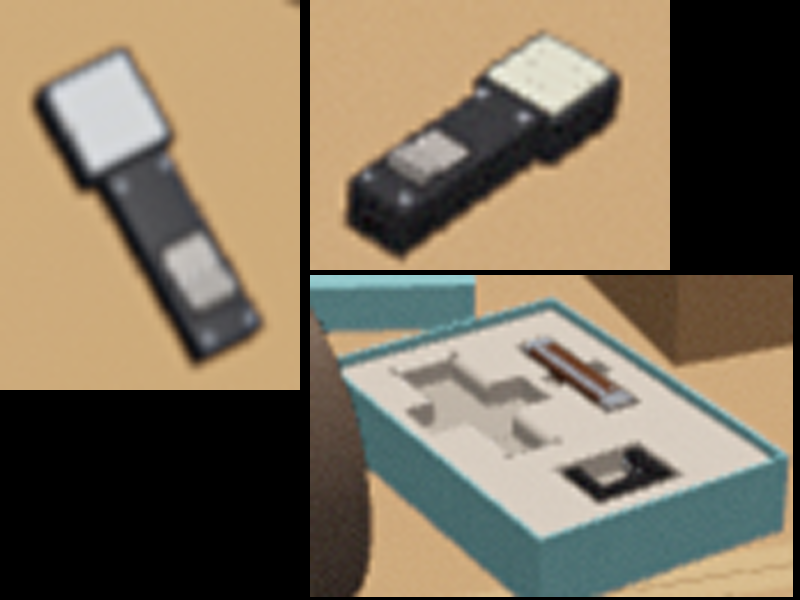

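View pics/c2.png

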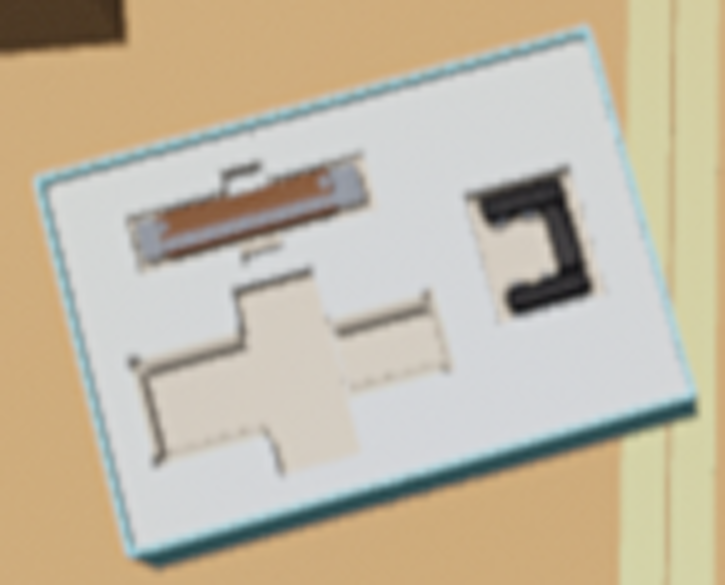

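Candidates in the top view are the lamp at (365,158) and a small look-alike at (406,127). Only the first can be about 140 mm long (≈57 px), and I'll check that by measurement. The close crop shows its lens, its rocker and the lens end up.

```bash
python3 - <<'E'
from h import *
T=lambda x,y:((x+.5)/6-.5+340,(y+.5)/6-.5+125)
S=lambda x,y:((x-310+.5)/6-.5+322,(y+.5)/6-.5+240)
B=lambda x,y:((x+.5)/5-.5+125,(y+.5)/5-.5+118)
L,r=tri([ray("top",T(110,113)),ray("side",S(553,75))]);print("lens",L.round(1),np.round(r,1))
E_,r=tri([ray("top",T(229,337)),ray("side",S(379,198))]);print("tail top",E_.round(1),np.round(r,1),"len lens-tail (115)",np.linalg.norm((L-E_)[:2]))
d=(L-E_)[:2];print("lamp yaw",np.arctan2(d[1],d[0]),"origin",L[:2]-45*d/np.linalg.norm(d))
c=[atz("top",B(*p),60) for p in((38,178),(590,28),(695,403),(130,553))]
print("rim",np.round(c,1).tolist(),[np.linalg.norm(c[i]-c[i-1]).round(1) for i in range(4)])
x=(c[0]-c[1]+c[3]-c[2]);print("box yaw",np.arctan2(x[1],x[0]),"centre",np.mean(c,0).round(1))
# slot/cutout from top at foam level 50
for n,p in dict(headA=(137,362),headB=(158,462),tailA=(428,293),tailB=(449,370),slotUL=(238,290),slotUR=(310,270),slotLL=(282,473)).items(): print(n,atz("top",B(*p),50).round(1))
S2=lambda x,y:((x-310+.5)/4.6-.5+230,(y-275+.5)/4.6-.5+145)
k,r=tri([ray("top",B(695,403)),ray("side",S2(543,541))]);print("corner h",k.round(1),np.round(r,1))
k,r=tri([ray("top",B(590,28)),ray("side",S2(788,457))]);print("corner h",k.round(1),np.round(r,1))
for n,p in dict(jarA=(340,222),jarB=(413,225)).items(): print(n,atz("top",p,98).round())
print("small",atz("top",(390,123),20).round(),atz("top",(423,133),20).round(),"marker",atz("top",(450,178),9).round())
w=viewer.camera_info("wrist");print(np.round(w["camera_from_world"],3).tolist(),w["K"][0][0])
E
```

```text
lens [ 648.8 -237.9   27.6] [1.5 1.5]
tail top [ 549.6 -287.2   23.1] [0.7 0.7] len lens-tail (115) 110.72335242525612
lamp yaw 0.4616633056712105 origin [ 608.48521489 -257.89946332]
rim [[607.3, 337.6, 60.0], [688.4, 61.4, 60.0], [494.0, 6.2, 60.0], [417.4, 282.2, 60.0]] [np.float64(197.8), np.float64(287.8), np.float64(202.1), np.float64(286.3)]
box yaw 1.8489668027713873 centre [551.8 171.9  60. ]
headA [515.2 285.8  50. ]
headB [464.4 273.   50. ]
tailA [551.6 141.4  50. ]
tailB [512.  129.8  50. ]
slotUL [552.5 236.9  50. ]
slotUR [563.1 201.1  50. ]
slotLL [459.3 211.3  50. ]
corner h [498.    5.7  57.6] [3.6 3.6]
corner h [689.3  61.5  58.5] [0.3 0.3]
jarA [ 430. -177.   98.]
jarB [ 423. -351.   98.]
small [ 706. -325.   20.] [ 679. -411.   20.] marker [ 561. -480.    9.]
[[0.318, -0.948, -0.001, -624.816], [-0.911, -0.306, 0.276, -30.404], [-0.262, -0.087, -0.961, 391.871], [0.0, 0.0, 0.0, 1.0]] 321.43269733869073
```

The lamp measures about 140 mm, with its lens at z≈28 and its origin near (608,−258), yaw 0.46. The box rim is 290×200 at z≈58–60, with yaw 1.85. These agree with the text, so I'm moving above the lamp.

move_arm --moves '[0.36, -0.14, 0, 0, 0.36, -0.14, 0, 0, 0.36, -0.14, 0, 0, 0.36, -0.14, 0, 0, 0.36, -0.14, 0, 0, 0.36, -0.14, 0, 0, 0.36, -0.14, 0, 0, 0.36, -0.14, 0, 0, 0.36, -0.14, 0, 0, 0, 0, 0, -0.09]'

```text
t: 1.35
eef_pos: [601.7, -255.7, 213.8]
tcp_rot: [-3.141, 0.0, 0.471]
ft_force: [-1.1, 0.1, 0.6]
opening: 0.999
grip_force: 0.0
```

move_arm --moves '[0, 0, 0, 0, 0, 0, 0, 0]' --claw 0

```text
t: 1.6
eef_pos: [599.1, -259.1, 214.5]
tcp_rot: [-3.141, 0.0, 0.462]
ft_force: [0.3, 0.2, 0.0]
opening: 0.842
grip_force: 0.0
```

```bash
cat >> h.py <<'E'
import pickle
def snap(n,cam="wrist"):
    i=viewer.camera_info(cam);im=viewer.read_camera(cam);cv2.imwrite(f"pics/{n}.png",im[:,:,::-1]);pickle.dump(i,open(f"{n}.pkl","wb"));return im
E
python3 - <<'E'
from h import *
s=monitor.state();print(s["t"],s["eef_pos"],s["tcp_rot"],s["ft_force"])
snap("w1")
E
```

```text
1.6 [ 599.06992641 -259.13899961  214.51950244] [-3.14137954e+00  2.49370393e-04  4.61602613e-01] [0.34047056 0.19079335 0.0115825 ]
```

move_arm --moves '[-0.2, 0, 0.2, 0, -0.2, 0, 0.2, 0, 0, 0, 0, 0, 0, 0, 0, 0]'

```text
t: 2.15
eef_pos: [546.4, -286.2, 155.6]
tcp_rot: [3.14, -0.001, 0.463]
ft_force: [0.2, -0.2, -0.1]
opening: 0.384
grip_force: 0.0
```

```bash
python3 - <<'E'
from h import *
snap("w2")
a=cv2.imread("pics/w1.png");b=cv2.imread("pics/w2.png")
C=np.vstack([a[60:360],b[60:360]]);cv2.imwrite("pics/w12.png",C)
E
```

```text
(no output)
```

View pics/w12.png

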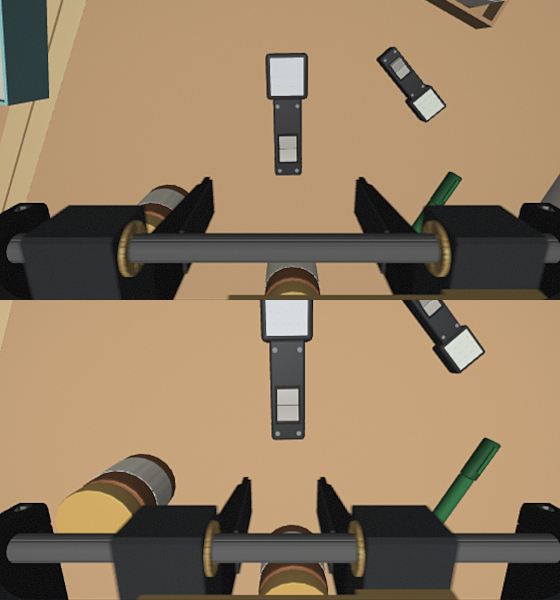

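```bash
python3 - <<'E'
from h import *
i1,i2=[pickle.load(open(f"{n}.pkl","rb")) for n in("w1","w2")]
P=dict(fl=((277,106),(274,350)),fr=((299,106),(300,349.5)),tl=((279,170),(277,433)),tr=((298,170),(299.5,432.5)),hinge=((288,149),(288,405)))
Q={}
for n,(a,b) in P.items():
    p,r=tri([ray("",(a[0],a[1]+60),i1),ray("",(b[0],b[1]-240),i2)]);Q[n]=p;print(n,p.round(1),np.round(r,1))
h=atz("",(288,165),29,i2);f=atz("",(287,109.7),28,i2);t=atz("",(288.3,193),28,i2);l=atz("",(287,136),28,i1)
print(h,f,t,l);d=(l-t);print("yaw",np.arctan2(d[1],d[0]),"rivets span",np.linalg.norm((f-t)[:2]))
d=f-t;print("yaw2",np.arctan2(d[1],d[0]));u=np.array([np.cos(.462),np.sin(.462)])
print("origin from lens",l[:2]-45*u,"from hinge",h[:2]+36*u)
E
```

```text
fl [ 617.2 -241.9   27.3] [0.1 0.1]
fr [ 628.1 -262.9   29.8] [0.8 0.8]
tl [ 550.3 -277.6   27.6] [0.1 0.1]
tr [ 561.3 -296.4   31.3] [0.4 0.4]
hinge [ 579.8 -274.5   34.2] [0. 0.]
[ 579.14293641 -274.85936574   29.        ] [ 622.52724597 -252.00537621   28.        ] [ 555.28091662 -287.22678328   28.        ] [ 651.56136254 -237.30257118   28.        ]
yaw 0.4783607635681295 rivets span 75.91189845697625
yaw2 0.48247991310384925
origin from lens [ 611.2790361  -257.36084071] from hinge [ 611.36879756 -258.81275011]
```

move_arm --moves '[0, 0, 0, -0.011, 0.14, 0.034, 0.25, 0, 0, 0, 0.25, 0, 0, 0, 0.25, 0, 0, 0, 0, 0, 0, 0, 0, 0, 0, 0, 0, 0]' --claw 0

```text
t: 3.08
eef_pos: [567.6, -280.8, 44.0]
tcp_rot: [3.139, -0.001, 0.483]
ft_force: [-0.6, 0.3, -0.2]
opening: 0.004
grip_force: 0.0
```

```bash
python3 - <<'E'
from h import *
im=snap("w3");snap("s3","side")
cv2.imwrite("pics/c3.png",cv2.resize(im[:,:,::-1][60:360,160:420],None,fx=2,fy=2))
s=monitor.state();print(s["t"],s["eef_pos"],s["ft_force"],s["tcp_rot"])
E
```

```text
3.175 [ 567.34044618 -280.71382437   43.54593454] [-0.02697093  0.64899017  0.07541619] [ 3.13967602e+00 -1.02282604e-03  4.82546091e-01]
```

View pics/c3.png

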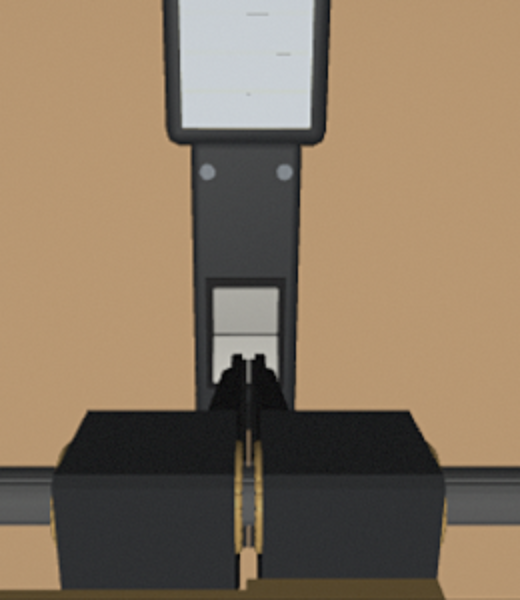

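move_arm --moves '[0, 0, 0.04, 0, 0, 0, 0.02, 0, 0, 0, 0.02, 0, 0, 0, 0.02, 0, 0, 0, 0, 0, 0, 0, 0, 0]'

```text
t: 3.92
eef_pos: [566.9, -280.5, 29.1]
tcp_rot: [3.141, -0.0, 0.483]
ft_force: [-7.2, 2.7, 22.0]
opening: 0.002
grip_force: 11.3
```

move_arm --moves '[0, 0, -0.2, 0, 0.15, 0, -0.2, 0, 0.155, 0, 0, 0, 0, 0, 0, 0, 0, 0, 0, 0]' --claw 60

```text
t: 4.55
eef_pos: [606.6, -259.2, 86.4]
tcp_rot: [-3.141, 0.001, 0.483]
ft_force: [0.1, -0.1, 0.3]
opening: 0.473
grip_force: 0.0
```

```bash
python3 - <<'E'
from h import *
im=snap("w4");t=snap("t4","side")
a=cv2.resize(im[:,:,::-1][:, 140:440],None,fx=1.4,fy=1.4);b=cv2.resize(t[:,:,::-1][235:295,310:390],None,fx=4.6,fy=4.6)
C=np.zeros((590,800,3),np.uint8);C[:a.shape[0],:a.shape[1]]=a;C[:b.shape[0],425:425+b.shape[1]]=b
cv2.imwrite("pics/c4.png",C)
s=monitor.state();print(s["t"],s["eef_pos"],s["ft_force"],s["tcp_rot"],s["opening"])
E
```

```text
4.65 [ 606.60090569 -259.50408132   86.62085741] [-0.50429265  0.10716163  0.15809609] [-3.14076791e+00  6.95830163e-04  4.81919482e-01] 0.56078047951082
```

View pics/c4.png

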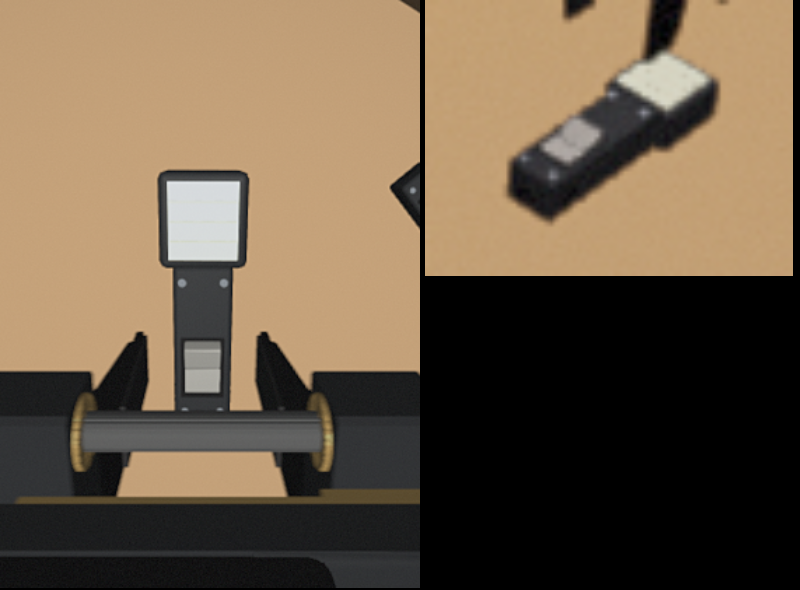

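```bash
python3 - <<'E'
from h import *
i=pickle.load(open("w4.pkl","rb"))
c=lambda x,y:((x+.5)/1.4-.5+140,(y+.5)/1.4-.5)
l=atz("",c(203.7,220.5),28,i);f=atz("",c(202.8,283),28,i);d=l-f;u=np.array([np.cos(.482),np.sin(.482)])
print(l,f,np.arctan2(d[1],d[0]),"grip",l[:2]-48*u)
E
```

```text
[ 651.48963197 -237.30921904   28.        ] [ 622.26367834 -252.13771648   28.        ] 0.4695296218715642 grip [ 608.9582916  -259.55972659]
```

move_arm --moves '[0.013, 0, 0.2, 0, 0, 0, 0.2, 0, 0, 0, 0.1, 0, 0, 0, 0.045, 0, 0, 0, 0, 0, 0, 0, 0, 0]'

```text
t: 5.4
eef_pos: [609.5, -258.6, 6.3]
tcp_rot: [3.14, -0.001, 0.482]
ft_force: [0.6, -1.3, -0.0]
opening: 0.629
grip_force: 0.0
```

move_arm --moves '[0, 0, 0, 0, 0, 0, 0, 0, 0, 0, 0, 0, 0, 0, 0, 0, 0, 0, 0, 0, 0, 0, 0, 0]' --claw 0

```text
t: 6.15
eef_pos: [609.1, -258.3, 5.5]
tcp_rot: [3.141, -0.0, 0.482]
ft_force: [0.2, 1.2, 2.8]
opening: 0.336
grip_force: 30.0
```

move_arm --moves '[0, 0, -0.2, 0, 0, 0, -0.38, 0, 0, 0, -0.38, 0, 0.1, -0.324, 0, 0, 0.1, -0.324, 0, 0, 0.1, -0.324, 0, 0, 0.1, -0.324, 0, 0, 0.1, -0.324, 0, 0, 0.1, -0.324, 0, 0, 0.1, -0.324, 0, 0]'

```text
t: 7.4
eef_pos: [543.6, 93.3, 149.1]
tcp_rot: [-3.141, 0.001, 0.482]
ft_force: [1.9, -0.5, -1.4]
opening: 0.337
grip_force: 30.0
```

move_arm --moves '[0, 0, 0, -0.11, 0, 0, 0, -0.11, 0, 0, 0, -0.11, 0, 0, 0, -0.11, 0, 0, 0, -0.11, 0, 0, 0, -0.11, 0, 0, 0, -0.11, 0, 0, 0, -0.104, 0, 0, 0, 0, 0, 0, 0, 0]'

```text
t: 8.65
eef_pos: [544.2, 91.8, 149.2]
tcp_rot: [-3.141, 0.0, 1.852]
ft_force: [-0.1, 0.5, -2.3]
opening: 0.336
grip_force: 30.0
```

```bash
python3 - <<'E'
from h import *
s=monitor.state();print(s["t"],s["eef_pos"],s["ft_force"],s["tcp_rot"],s["opening"])
snap("w5")
E
```

```text
8.65 [544.17435299  91.79069291 149.20578575] [-0.14248107  0.52911305 -2.29986904] [-3.14129512e+00  5.08188507e-05  1.85182751e+00] 0.3355868977409087
```

View pics/w5.png

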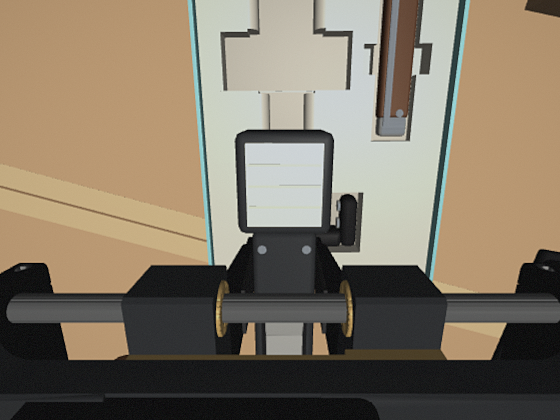

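The wrist picture shows the head at the box's wide-end side, aligned with the recess. The slot corners lie at (222,33), (352,32), (224,91) and (350,91).

```bash
python3 - <<'E'
from h import *
i=pickle.load(open("w5.pkl","rb"))
q=[atz("",p,50,i) for p in((222,33),(352,32),(350,91),(224,91))]
print(np.round(q,1).tolist(),[np.linalg.norm(q[k]-q[k-1]).round(1) for k in range(4)])
c=np.mean(q,0);x=q[0]+q[1]-q[2]-q[3];y=q[0]+q[3]-q[1]-q[2];print("slot",c,"yaw x",np.arctan2(x[1],x[0]),"yaw y",np.arctan2(y[1],y[0])-np.pi/2)
# box side edges at rim
for a,b in(((191,0),(207,235)),((467,0),(433,265))):
    d=atz("",a,60,i)-atz("",b,60,i);print("edge yaw",np.arctan2(d[1],d[0]),atz("",a,60,i).round(1))
# lamp head in hand: expected lens/rivets
s=np.array([544.17,91.79,149.2]);l=atz("",(287.5,188),149.2-5.5+28,i);f=atz("",(284.5,249.5),171.7,i);d=l-f
u=np.array([np.cos(1.852),np.sin(1.852)]);v=np.array([-u[1],u[0]])
print("lens rel tcp along/across",(l-s)[:2]@u,(l-s)[:2]@v,"yaw lamp",np.arctan2(d[1],d[0]))
E
```

```text
[[462.3, 210.8, 50.0], [556.4, 238.7, 50.0], [568.8, 198.6, 50.0], [473.2, 171.0, 50.0]] [np.float64(41.3), np.float64(98.1), np.float64(41.9), np.float64(99.6)]
slot [515.17154538 204.76728877  50.        ] yaw x 1.8550390059763517 yaw y -4.427969195290133
edge yaw 1.8496864305004879 [438.7 223.6  60. ]
edge yaw 1.8630382080975876 [626.6 277.8  60. ]
lens rel tcp along/across 44.638964137641004 -2.812264845430046 yaw lamp 1.8073590694102846
```

move_arm --moves '[0.26, 0.011, 0, 0, 0.26, 0, 0.12, 0, 0.26, 0, 0.12, -0.002, 0, 0, 0.1, 0, 0, 0, 0, 0, 0, 0, 0, 0]'

```text
t: 9.45
eef_pos: [513.6, 203.9, 98.8]
tcp_rot: [3.141, 0.0, 1.857]
ft_force: [0.3, -0.4, -2.5]
opening: 0.335
grip_force: 30.0
```

```bash
python3 - <<'E'
from h import *
s=monitor.state();print(s["t"],s["eef_pos"],s["ft_force"],s["tcp_rot"],s["opening"])
im=snap("w6")[:,:,::-1];t=snap("t6","top")[:,:,::-1]
C=np.zeros((600,800,3),np.uint8);a=im[0:290,100:480];a=cv2.resize(a,None,fx=1.4,fy=1.4);C[:a.shape[0],:a.shape[1]]=a
b=cv2.resize(t[120:235,125:270],None,fx=1.8,fy=1.8);C[:b.shape[0],535:535+b.shape[1]]=b
cv2.imwrite("pics/c6.png",C)
E
```

```text
9.45 [513.57048228 203.86997829  98.76904816] [ 0.27862262 -0.41436564 -2.45085361] [3.14107813e+00 1.78598900e-04 1.85689093e+00] 0.3354094563331219
```

View pics/c6.png

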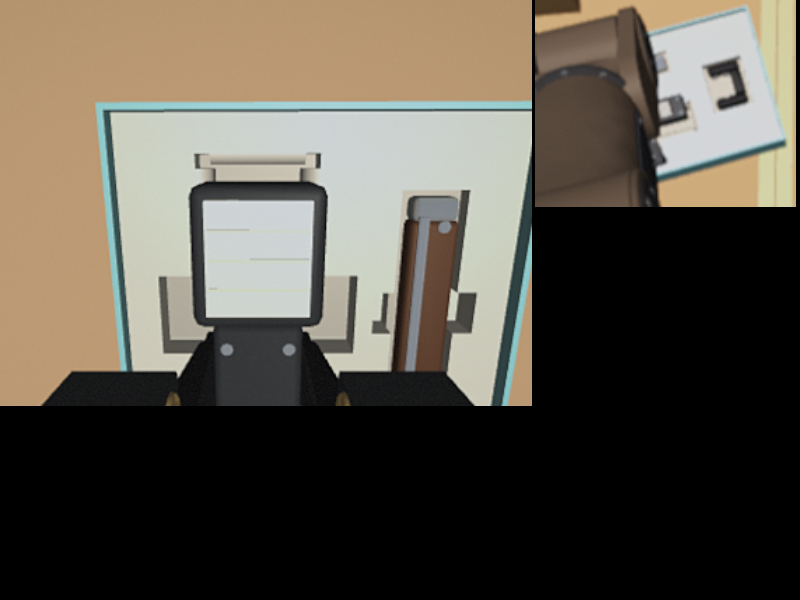

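```bash
python3 - <<'E'
from h import *
i=pickle.load(open("w6.pkl","rb"));s=np.array([513.57,203.87,98.77])
c=lambda x,y:((x+.5)/1.4-.5+100,(y+.5)/1.4-.5)
u=np.array([np.cos(1.857),np.sin(1.857)]);v=np.array([u[1],-u[0]])
def pr(n,p,z): q=atz("",c(*p),z,i)-s;print(n,(q[:2]@u).round(1),(q[:2]@v).round(1))
zt=98.8-5.5+28
for n,p in dict(lensTL=(203,200),lensTR=(314,200),lensBL=(205,319),lensBR=(312,318),rivL=(226.5,350),rivR=(289,350)).items():pr(n,p,zt)
for n,p in dict(slotFL=(160,277),slotFR=(357,276),slotNL=(165,353),slotNR=(353,352),headL=(196,153),headR=(320,153)).items():pr(n,p,50)
E
```

```text
lensTL 65.6 -16.5
lensTR 65.6 19.3
lensBL 24.8 -17.2
lensBR 25.2 20.0
rivL 13.2 -10.0
rivR 13.2 12.2
slotFL 21.7 -47.9
slotFR 22.2 51.0
slotNL -19.7 -47.7
slotNR -19.1 51.4
headL 81.2 -27.5
headR 81.2 30.2
```

move_arm --moves '[0.027, 0.001, 0, 0, 0, 0, 0.12, 0, 0, 0, 0.12, 0, 0, 0, 0.05, 0, 0, 0, 0, 0, 0, 0, 0, 0]'

```text
t: 10.3
eef_pos: [512.3, 208.6, 55.5]
tcp_rot: [3.141, 0.0, 1.858]
ft_force: [0.8, -0.9, -2.4]
opening: 0.33
grip_force: 30.0
```

move_arm --moves '[0, 0, 0.02, 0, 0, 0, 0.02, 0, 0, 0, 0.02, 0, 0, 0, 0.02, 0, 0, 0, 0.02, 0, 0, 0, 0, 0, 0, 0, 0, 0]'

```text
t: 11.18
eef_pos: [512.5, 208.6, 40.5]
tcp_rot: [3.14, 0.0, 1.859]
ft_force: [-1.4, -0.1, 5.5]
opening: 0.337
grip_force: 30.0
```

move_arm --moves '[0, 0, 0.013, 0, 0, 0, 0.013, 0, 0, 0, 0.013, 0, 0, 0, 0, 0, 0, 0, 0, 0]'

```text
t: 11.8
eef_pos: [512.6, 208.6, 35.4]
tcp_rot: [3.14, 0.0, 1.859]
ft_force: [-2.1, -0.2, 16.8]
opening: 0.337
grip_force: 30.0
```

move_arm --moves '[0, 0, 0, 0, 0, 0, 0, 0, 0, 0, 0, 0, 0, 0, -0.1, 0, 0, 0, -0.2, 0, 0, 0, -0.2, 0]' --claw 48

```text
t: 12.55
eef_pos: [512.0, 208.5, 110.6]
tcp_rot: [3.141, 0.0, 1.858]
ft_force: [-0.1, -0.4, -0.6]
opening: 0.504
grip_force: 0.0
```

move_arm --moves '[0, 0, 0, 0, 0, 0, 0, 0, 0, 0, 0, 0, 0, 0, 0, 0, 0.03, 0, 0, 0, 0, 0, 0.2, 0, 0, 0, 0, 0]' --claw 0

```text
t: 13.42
eef_pos: [509.7, 212.7, 77.5]
tcp_rot: [-3.138, 0.0, 1.859]
ft_force: [0.2, -0.8, 0.6]
opening: 0.006
grip_force: 0.0
```

move_arm --moves '[0, 0, 0.06, 0, 0, 0, 0.04, 0, 0, 0, 0.02, 0, 0, 0, 0.01, 0, 0, 0, 0, 0, 0, 0, 0, 0]'

```text
t: 14.18
eef_pos: [510.8, 212.8, 59.7]
tcp_rot: [3.141, 0.0, 1.858]
ft_force: [-1.0, 0.6, -0.6]
opening: 0.011
grip_force: 0.0
```

move_arm --moves '[0, 0, 0.01, 0, 0, 0, 0.006, 0, 0, 0, 0, 0, 0, 0, 0, 0]'

```text
t: 14.68
eef_pos: [510.9, 212.8, 58.3]
tcp_rot: [3.141, 0.0, 1.859]
ft_force: [-3.6, -1.1, 14.5]
opening: 0.004
grip_force: 7.5
```

move_arm --moves '[0, 0, -0.2, 0, 0, 0, -0.4, 0, -0.3, 0, -0.2, 0, -0.3, 0, 0, 0, -0.1, 0, 0, 0, 0, 0, 0, 0, 0, 0, 0, 0]'

```text
t: 15.55
eef_pos: [540.1, 113.0, 176.7]
tcp_rot: [-3.141, -0.0, 1.859]
ft_force: [0.2, 0.8, -0.3]
opening: 0.006
grip_force: 0.0
```

```bash
python3 - <<'E'
from h import *
s=monitor.state();print(s["t"],s["eef_pos"],s["ft_force"])
im=snap("w7")[:,:,::-1];t=snap("s7","side")[:,:,::-1]
C=np.zeros((600,800,3),np.uint8);a=im[:300,60:500];C[:300,:440]=a
b=cv2.resize(t[140:215,225:335],None,fx=4,fy=4);C[300:300+b.shape[0],:b.shape[1]]=b
d=cv2.resize(t[130:370,150:510],None,fx=1,fy=1);C[:240,440:800]=d
cv2.imwrite("pics/c7.png",C)
E
```

```text
15.55 [540.10896732 113.01545887 176.73809394] [ 0.21273778  0.75806706 -0.29637021]
```

View pics/c7.png

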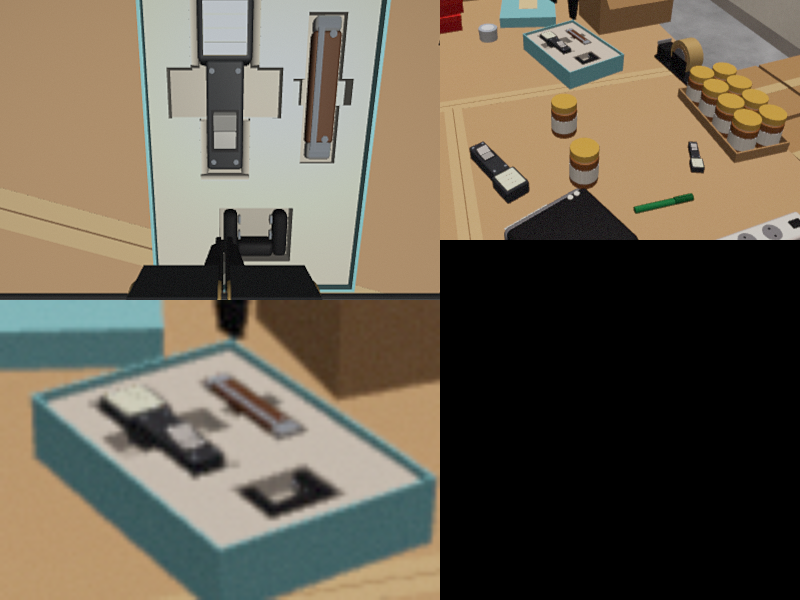

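```bash
python3 - <<'E'
from h import *
i=pickle.load(open("w7.pkl","rb"));u=np.array([np.cos(1.856),np.sin(1.856)]);v=np.array([u[1],-u[0]])
def g(x,y,z): return atz("",(x+60,y),z,i)[:2]
sl=np.mean([g(168,68,50),g(281,68,50),g(280,119,50),g(168.5,118,50)],0);cut=sl+3*u
f=(g(210,71,58)+g(239,71,58))/2;t=(g(213,162,58)+g(237,162,58))/2
print("span",np.linalg.norm(f-t),"yaw",np.arctan2(*(f-t)[::-1]),"widths",np.linalg.norm(g(210,71,58)-g(239,71,58)),np.linalg.norm(g(213,162,58)-g(237,162,58)))
for n,p,o in(("f",f,12.8),("t",t,-63)): q=p-o*u-cut;print(n,q@u,q@v)
E
```

```text
span 75.90138192982958 yaw 1.865616088865712 widths 24.186272692025206 21.579177229042447
f 1.661131907075256 0.03278548786786956
t 1.563259218911654 0.7626486731076281
```

The lamp sits within 2 mm of the middle and its rocker is off. The large look-alike was hidden under the arm earlier. I'll press the head and then the tail lightly to confirm it is level.

move_arm --moves '[0.32, 0.006, 0, 0, 0.32, 0, 0, 0, 0.32, 0, 0, 0, 0, 0, 0.3, 0, 0, 0, 0.3, 0, 0, 0, 0.15, 0, 0, 0, 0.03, 0, 0, 0, 0.01, 0, 0, 0, 0, 0, 0, 0, 0, 0]'

```text
t: 16.9
eef_pos: [500.9, 250.6, 59.4]
tcp_rot: [3.14, 0.0, 1.858]
ft_force: [-0.8, 0.5, -0.2]
opening: 0.009
grip_force: 0.0
```

move_arm --moves '[0, 0, 0.008, 0, 0, 0, 0.006, 0, 0, 0, 0, 0, 0, 0, 0, 0]'

```text
t: 17.4
eef_pos: [500.9, 250.5, 58.3]
tcp_rot: [3.14, 0.0, 1.858]
ft_force: [-4.6, -1.6, 18.4]
opening: 0.006
grip_force: 9.5
```

The head top stands at 58.3 mm, the same as the middle, so the lamp is level and home. Retracting.

move_arm --moves '[0, 0, -0.2, 0, 0, 0, -0.4, 0, 0, 0, -0.2, 0, 0, 0, 0, 0, 0, 0, 0, 0, 0, 0, 0, 0]'

```text
t: 18.15
eef_pos: [500.1, 250.3, 175.2]
tcp_rot: [-3.139, 0.0, 1.858]
ft_force: [-0.2, 0.7, 0.2]
opening: 0.003
grip_force: 0.0
```

```bash
python3 -c "
from h import *
print(monitor.state()['eef_pos'],order.job_done())"
```

```text
the job is handed in; nothing more can be done
[500.07950816 250.25363897 175.22415714] None
```

The middle-sized lamp is switched off and pressed level and fully home in its cutout, lens up with its head at the wide end; I handed the job in at about 18 s, and no verdict came back.

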